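Lay the stacked lino blocks out for inking

TASK

The carved lino blocks were kept flat overnight in two stacks, one of them under the brass weight; set them out for today's printing. Stand the weight upright on the middle of the paper pile so the sheets stay flat, take the stacks apart and lay each block, face up, flat on the board of the inking bed made to its size, inside all four corner stops.

Things in the scene. Friction and masses are not known exactly. Their poses are not given: they have to be found in the camera images.
- block_long: Mounted lino printing block, the long block, 116 (own x) x 62 (own y) x 23 mm high: plain plywood with a grey-brown lino face on top, carved with a fern. Loose, about 0.1 kg; starts at the bottom of a stack, on the table. Origin: centre of its underside; z up.
- block_wide: Mounted lino printing block, the wide block, 84 (own x) x 62 (own y) x 23 mm high: plain plywood with a grey-brown lino face on top, carved with hills under a sun. Loose, about 0.1 kg; starts at the bottom of a stack, on the table. Origin: centre of its underside; z up.
- block_square: Mounted lino printing block, the square block, 52 x 52 x 23 mm high: plain plywood with a grey-brown lino face on top, carved with a flower. Loose, about 0.1 kg; starts on top of the long or the wide block. Origin: centre of its underside; z up.
- block_narrow: Mounted lino printing block, the narrow block, 72 (own x) x 40 (own y) x 23 mm high: plain plywood with a grey-brown lino face on top, carved with a fish. Loose, about 0.1 kg; starts on top of the long or the wide block. Origin: centre of its underside; z up.
- bed_long: Inking bed for the 116 x 62 mm block: fixed off-white board 152 (own x) x 98 (own y) x 10 mm with a brown wooden stop 8 mm high at each corner. Between the stops is room for 126 x 72 mm: 5 mm of play round its block. The middle of each side is open for fingers. Origin: centre of the underside, on the table; the block lies 10 mm above it, its x along the bed's x, either way round.
- bed_wide: Inking bed for the 84 x 62 mm block: fixed off-white board 120 (own x) x 98 (own y) x 10 mm with a brown wooden stop 8 mm high at each corner. Between the stops is room for 94 x 72 mm: 5 mm of play round its block. The middle of each side is open for fingers. Origin: centre of the underside, on the table; the block lies 10 mm above it, its x along the bed's x, either way round.
- bed_square: Inking bed for the 52 x 52 mm block: fixed off-white board 88 (own x) x 88 (own y) x 10 mm with a brown wooden stop 8 mm high at each corner. Between the stops is room for 62 x 62 mm: 5 mm of play round its block. The middle of each side is open for fingers. Origin: centre of the underside, on the table; the block lies 10 mm above it, its x along the bed's x, either way round.
- bed_narrow: Inking bed for the 72 x 40 mm block: fixed off-white board 108 (own x) x 76 (own y) x 10 mm with a brown wooden stop 8 mm high at each corner. Between the stops is room for 82 x 50 mm: 5 mm of play round its block. The middle of each side is open for fingers. Origin: centre of the underside, on the table; the block lies 10 mm above it, its x along the bed's x, either way round.
- press_weight: Turned brass weight, 47 mm diameter, 61 mm high with a knob on top, 0.6 kg, standing on the upper block of the stack with the long block. Grip it low round the body (lower 25 mm, straight sided): its shoulder and knob taper upward and slip out of a grip. Origin: centre of its underside; z up.
- paper_pile: Pile of cut white printing paper, 105 (own x) x 148 (own y) x 10 mm, lying fixed on the table. Origin: centre of its underside; its top is 10 mm above.
There are look-alikes about, which are no part of the job. What is shaped like the block_wide but turquoise is not meant. What is shaped like the block_narrow but orange is not meant.

How it is judged:
By the outcome, as a careful person would: the job done as asked, in the order asked, and still so for the second after the job is handed in, with the robot touching nothing.
It also fails if it takes over 106 s, if anything falls off the work surface, if the arm or the gripper's body presses on something with over 40 N, if the wrist force passes 120 N, or if a joint passes its speed limit or range.

ROBOT

A 6-joint arm with a two-finger parallel gripper is mounted at the origin on a cart in front of the work surface, level with it; the furniture and walls round the work are solid. World frame = base frame: x ahead of the robot, y to its left, z up, the work surface at z = 0. Lengths are in m, angles in rad, forces in N, time in s.
With the tool pointing down it reaches from about 0.35 to 0.775 m from the base axis. Payload 5.5 kg.
Tool frame: the origin (TCP) lies on the centre line of the jaws, within the pads' length; the fingertips stand 14 mm ahead of it and the grasp point (between the pads) lies 5 mm behind it (nose_length is the distance from the TCP to the fingertips, in m); z points along the fingers, y is the line along which they close (so a half turn about z gives the same grasp; the last joint's range is limited). The gripper opens to 85 mm and grips with 20 to 120 N. Pads are 22 mm wide; open, the fingers measure 114 mm over their backs; the gripper's body (76 mm by 85 mm) begins 54 mm behind the grasp point. The pads swing forward as they close: fully open they stand 13 mm farther back than shut.
Start: joints at [1.2, 0.313, 0.046, 1.304, 0, 1.431], TCP at [0.132, 0.56, 0.245] pointing down, gripper open.
Joint ranges: [-2.76, 2.76], [-0.86, 1.69], [-1.03, 1.26], [-2.2, 2.34], [-1.47, 1.5], [-3.14, 3.14]. Speed limits (rad/s): [2.57, 2.57, 3.14, 3.14, 3.14, 3.14].

INTERFACE

Orientations are given as a rotation vector (axis times angle).
In Python, from workcell import * gives the robot as it stands.
- The arm moves only by the tool drive_tool, never from a script. Its argument "plan" is a list of rows, each an object of numbers: "x", "y", "z": the shift along the tool's x, y, z in m; "roll": the turn about the tool's z in rad. In form: [{"x": .., "y": .., "z": .., "roll": ..}, ...]. A call has 1 to 10 rows; each row shifts and turns the commanded pose from where the row before left it, along the tool's axes as they then stand; what a row does not reach is not made up. A row lasts 1/12 s, in which the tool goes at most 41.7 mm and 7.16 degrees, less where a joint would pass 70% of its speed; a pose out of reach is approached as far as the arm can. A call is refused whole if a number of a shift passes 0.0417 or a number of a turn 0.125, either way. A call with a gripper value outside its range is refused whole. "gripper" is the opening in per cent of the stroke, from 0 (shut) to 100 (fully open), set as the call begins (left out, the last holds). The fingers move at their own pace and stop on an object; the grip force is fixed at half the most. Time passes only in rows, so rows that do not move let the fingers close. It gives the time, the measured TCP pose, the force, the opening and the grip force at its end, in the units of the state.
- get_state(): the state, without advancing time (a new reading comes with each control period).
- grab_frame(name): name is "scene" or "top" or "wrist"; returns a dict with "color" (400x640x3 uint8, red, green, blue), "intrinsics" (3x3 intrinsics, pixels), "dist" ([k1, k2, p1, p2, k3] as OpenCV has them; the pictures are not rectified), "cam_to_world" (4x4, takes a point from camera to world coordinates); the wrist camera has in their place "tool_from_camera" (4x4, takes a point from camera to tool coordinates, whose origin is the TCP and whose axes are the flange's). Camera axes: x right, y down, z forward; pixel columns grow to the right and rows downward; lengths in m; the calibration is good to about 2 mm. A picture is of the moment at which its call begins: read the wrist's pose just before it. There is no depth.
- close_job(): hands the job in; it is judged then, once.
The state is a dict: "t": time; "joint_pos": joint angles; "qd": joint speeds; "joint_torque": joint torques, N m; "tcp_pos": TCP position; "ee_rot": TCP orientation; "ft_force": force on the tool from outside, world axes, zero at the start; "ft_torque": the same for the moment, N m; "finger_gap": opening from 0.0 (shut) to 1.0 (fully open); "grasp_force": force on a finger pad.
Only numpy, scipy, OpenCV 4.12 (cv2) and the standard library are available. Lean on these libraries where they do the work, as an engineer would, in place of code of your own. Each camera call takes 0.05 s, during which the arm holds its last target. There are 200 camera calls.

## Working session

There is one attempt and no reset: what is moved stays moved. The work goes in short steps, Python scripts to look and compute and a tool call to move; the robot and the scene stay as the last step left them, time stands still between calls to the robot, and variables do not carry over. Pictures are saved under pics/ and viewed, at most 14 in all, crops included, and the job is handed in when it is done.

Besides the shell and the picture viewer there is one more tool, called after "Emit:" by a JSON object that holds its "name" and its "arguments". drive_tool: Moves the arm, as the interface text tells. Its arguments: {"type":"object","properties":{"plan":{"type":"array"},"gripper":{"type":"number"}},"required":["plan"]}

```bash
mkdir -p pics; cat > h.py <<'E'
from workcell import *
import numpy as np, cv2, json, os
from scipy.spatial.transform import Rotation as R
def cam(name,save=None):
    s=get_state(); f=grab_frame(name)
    if name=="wrist":
        T=np.eye(4);T[:3,:3]=R.from_rotvec(s["ee_rot"]).as_matrix();T[:3,3]=s["tcp_pos"]
        f["cam_to_world"]=T@np.array(f["tool_from_camera"])
    if save:
        cv2.imwrite(f"pics/{save}.png",f["color"][:,:,::-1])
        np.savez(f"pics/{save}.npz",K=f["intrinsics"],d=f["dist"],T=f["cam_to_world"],c=f["color"])
    return f
def w(save,px,z):
    f=np.load(f"pics/{save}.npz");p=cv2.undistortPoints(np.array(px,float).reshape(-1,1,2),f["K"],f["d"]).reshape(-1,2)
    r=np.c_[p,np.ones(len(p))]@f["T"][:3,:3].T;o=f["T"][:3,3]
    return (o+r*((np.asarray(z)-o[2])/r[:,2])[:,None])[:,:2]
def crop(save,u0,v0,u1,v1,k,out):
    f=np.load(f"pics/{save}.npz");cv2.imwrite(f"pics/{out}.png",cv2.resize(f["c"][v0:v1,u0:u1,::-1],None,fx=k,fy=k,interpolation=cv2.INTER_CUBIC))
E
python3 - <<'E'
from h import *
cam("top","top0");cam("scene","scene0")
s=get_state();print(s)
f=np.load("pics/top0.npz");print(f["K"],f["T"])
a=f["c"]; cv2.imwrite("pics/top0b.png",cv2.resize(a[:,:,::-1],(800,500),interpolation=cv2.INTER_CUBIC))
E
```

```text
{'t': 0.1, 'joint_pos': array([1.20038684e+00, 3.13949999e-01, 4.50882072e-02, 1.30363554e+00,
       2.58941541e-05, 1.43120709e+00]), 'qd': array([ 0.00120702, -0.00291067,  0.00387344, -0.00043614,  0.00045978,
       -0.00071554]), 'joint_torque': array([ 3.62004837e-03, -4.81723881e+01,  2.99244314e+01,  1.27207351e-02,
       -6.32123397e-05,  2.76363508e-06]), 'tcp_pos': array([0.13137849, 0.55932952, 0.2444822 ]), 'ee_rot': array([-3.61714876e-01, -3.12024149e+00,  2.57489391e-03]), 'ft_force': array([-0.52237972, -0.42661115,  0.07384344]), 'ft_torque': array([-0.00178513,  0.0182871 , -0.00288354]), 'grasp_force': 0.0, 'finger_gap': 0.9950344210667618}
[[439.91301503   0.         315.3848956 ]
 [  0.         439.91301503 197.19478432]
 [  0.           0.           1.        ]] [[-1.12573245e-02 -9.88987066e-01  1.47573222e-01  3.34385147e-01]
 [-9.99912492e-01  1.21593276e-02  5.21150386e-03  1.13945622e-03]
 [-6.94850107e-03 -1.47501641e-01 -9.89037403e-01  1.37247452e+00]
 [ 0.00000000e+00  0.00000000e+00  0.00000000e+00  1.00000000e+00]]
```

View pics/top0.png

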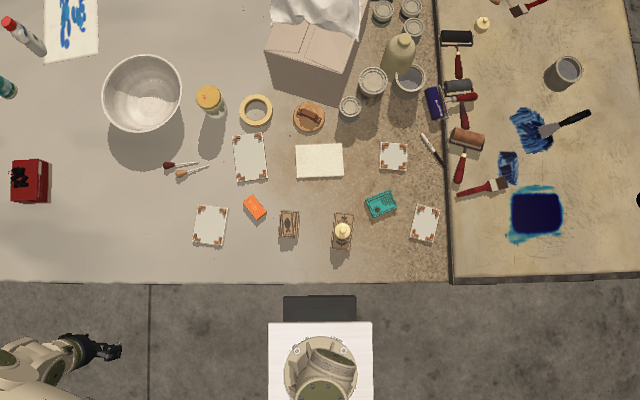

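View pics/scene0.png

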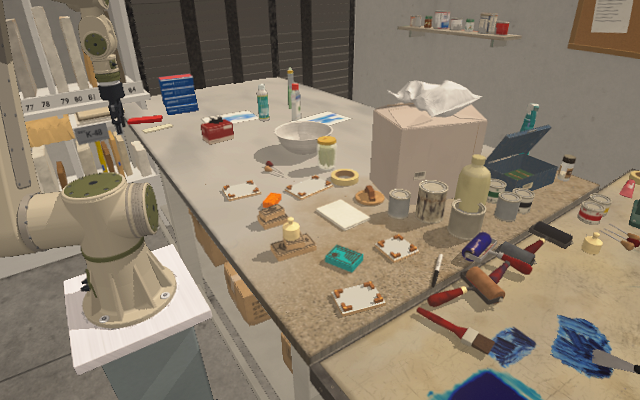

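The top view shows the beds at about (250,157), (210,226), (394,156) and (425,223), and the paper pile at (320,161). The stacks are at (289,223) and, with the weight, (343,231). The decoys are orange at (255,208) and turquoise at (381,204); the turquoise one is in wide-block shape, and a second brass-like item stands far off at (482,24).

```bash
python3 - <<'E'
from h import *
crop("top0",185,125,315,255,4.6,"c1");crop("top0",285,125,450,255,4.6,"c2")
E
```

```text
(no output)
```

View pics/c1.png

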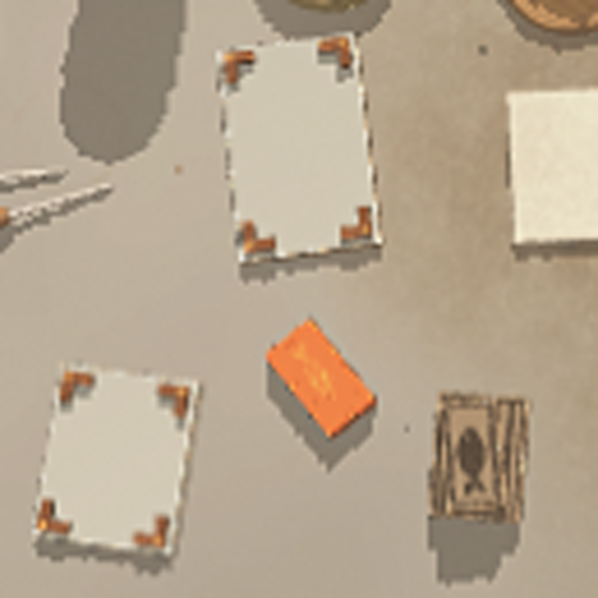

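View pics/c2.png

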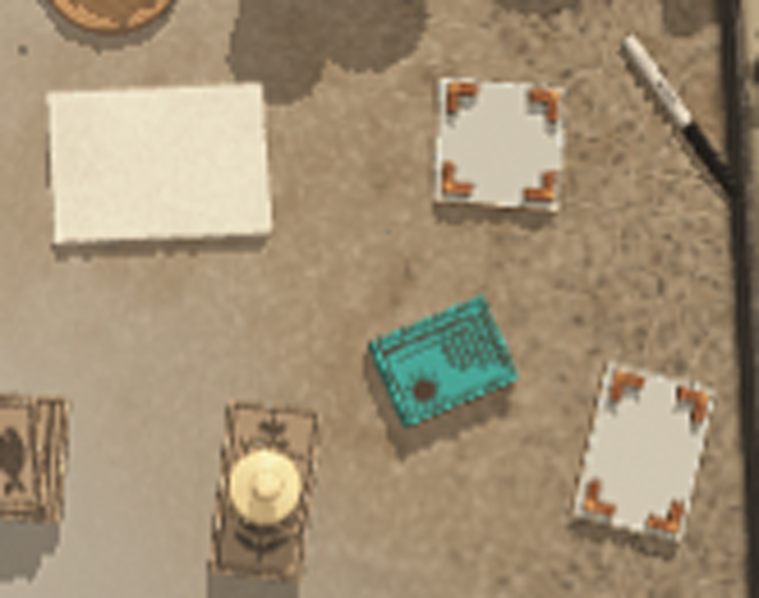

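The crops show the weight on the fern (long) stack at c2 (266,487), and the fish (narrow) block on the wide block at c1 (470,460). The orange and turquoise pieces are single decoys off to the side. Next I'll measure the beds.

```bash
cat >> h.py <<'E'
def quad(P):
    c=P.mean(0);e=[np.linalg.norm(P[i]-P[(i+1)%4]) for i in range(4)]
    v=(P[1]-P[0]+P[2]-P[3]) if e[0]+e[2]>e[1]+e[3] else (P[2]-P[1]+P[3]-P[0])
    return np.round(c,4),np.round(np.array(e)*1e3,0),round(np.degrees(np.arctan2(v[1],v[0]))%180,1)
E
python3 - <<'E'
from h import *
q=dict(A=([(219,53),(353,34),(381,241),(241,260)],185),B=([(63,366),(200,382),(172,553),(36,541)],185),
C=([(441,78),(564,88),(557,208),(435,201)],285),D=([(610,364),(714,388),(680,540),(574,517)],285),P=([(48,93),(262,83),(271,233),(54,242)],285))
for k,(c,u) in q.items():
    print(k,*quad(w("top0",np.array(c)/4.6+[u,125],0.01)))
print("long",*quad(w("top0",np.array([(228,402),(320,412),(298,578),(211,566)])/4.6+[285,125],0.023)))
print("wide",*quad(w("top0",np.array([(437,395),(530,400),(522,522),(430,518)])/4.6+[185,125],0.023)))
print("narrow",*quad(w("top0",np.array([(442,400),(500,403),(495,520),(437,515)])/4.6+[185,125],0.046)))
print("weight",w("top0",np.array([(266,487)])/4.6+[285,125],0.046+0.045))
s=get_state();print(R.from_rotvec(s["ee_rot"]).as_matrix().round(2)); f=cam("wrist");print(np.array(f["tool_from_camera"]).round(3),f["intrinsics"])
E
```

```text
A [0.6707 0.2159] [ 95. 149.  97. 149.] 7.5
B [0.4538 0.3372] [ 96. 117.  94. 121.] 172.0
C [ 0.6667 -0.2422] [86. 86. 85. 88.] 174.7
D [ 0.4513 -0.3333] [ 73. 107.  74. 108.] 164.5
P [ 0.656  -0.0061] [149. 106. 149. 106.] 91.9
long [ 0.4289 -0.0736] [ 62. 112.  58. 110.] 172.2
wide [0.4512 0.0895] [63. 82. 61. 83.] 176.3
narrow [0.4488 0.0954] [38. 77. 38. 76.] 177.4
weight [[ 0.4254106  -0.07094418]]
[[-0.97  0.23 -0.  ]
 [ 0.23  0.97 -0.  ]
 [ 0.   -0.   -1.  ]]
[[-0.    -0.957 -0.289  0.075]
 [ 1.     0.    -0.001  0.   ]
 [ 0.001 -0.289  0.957 -0.129]
 [ 0.     0.     0.     1.   ]] [[276.03712603   0.         315.37830263]
 [  0.         276.03712603 201.02795218]
 [  0.           0.           1.        ]]
```

```bash
cat >> h.py <<'E'
def yaw(): 
    M=R.from_rotvec(get_state()["ee_rot"]).as_matrix();return np.degrees(np.arctan2(M[1,1],M[0,1]))
def go(x,y,z,a=None,frm=None,n=None):
    """shift needed in tool axes (roll first) from frm=(x,y,z,a) or measured pose"""
    s=get_state()
    if frm is None: frm=(*s["tcp_pos"],yaw())
    if a is None:a=frm[3]
    A=np.radians(a);d=np.array([x,y,z])-frm[:3]
    dy=d[0]*np.cos(A)+d[1]*np.sin(A);dx=-d[0]*np.sin(A)+d[1]*np.cos(A)
    n=n or int(np.ceil(np.linalg.norm(d)/0.0405))
    print("roll %.3f | total x %.4f y %.4f z %.4f | n=%d per row x %.4f y %.4f z %.4f"%(np.radians(frm[3]-a),dx,dy,-d[2],n,dx/n,dy/n,-d[2]/n))
    return (x,y,z,a)
E
python3 -c "
from h import *
go(.41,.01,.245,82)"
```

```text
roll -0.091 | total x -0.3523 y -0.5053 z -0.0004 | n=16 per row x -0.0220 y -0.0316 z -0.0000
```

Emit:
{"name": "drive_tool", "arguments": {"plan": [{"roll": -0.091}, {"x": -0.022, "y": -0.0316}, {"x": -0.022, "y": -0.0316}, {"x": -0.022, "y": -0.0316}, {"x": -0.022, "y": -0.0316}, {"x": -0.022, "y": -0.0316}, {"x": -0.022, "y": -0.0316}, {"x": -0.022, "y": -0.0316}, {"x": -0.022, "y": -0.0316}, {"x": -0.022, "y": -0.0316}]}}

```text
invalid input at $.plan[0]: expected keys x, y, z, roll
```

Emit:
{"name": "drive_tool", "arguments": {"plan": [{"x": -0.022, "y": -0.0316}, {"x": -0.022, "y": -0.0316}, {"x": -0.022, "y": -0.0316}, {"x": -0.022, "y": -0.0316}, {"x": -0.022, "y": -0.0316}, {"x": -0.022, "y": -0.0316}, {"x": -0.022, "y": -0.0316}, {}, {}, {}]}}

```text
invalid input at $.plan[0]: expected keys x, y, z, roll
```

```bash
python3 - <<'E'
from h import *
cam("wrist","w1")
E
```

```text
(no output)
```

View pics/w1.png

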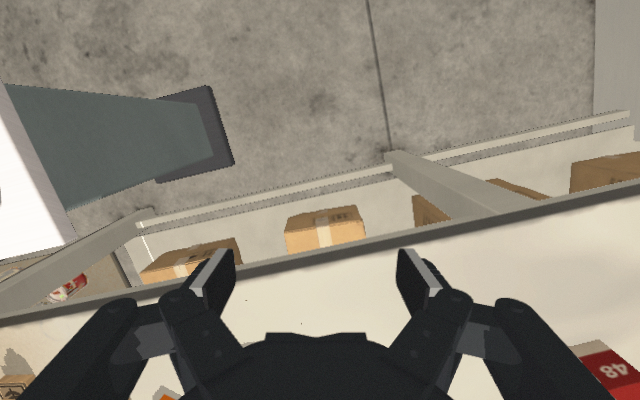

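The wrist view shows the gripper at the bottom and the floor and table edge; the arm did not move because each row needs all four keys.

Emit:
{"name": "drive_tool", "arguments": {"plan": [{"x": 0, "y": 0, "z": 0, "roll": -0.091}, {"x": -0.023, "y": -0.0316, "z": 0, "roll": 0}, {"x": -0.023, "y": -0.0316, "z": 0, "roll": 0}, {"x": -0.023, "y": -0.0316, "z": 0, "roll": 0}, {"x": -0.023, "y": -0.0316, "z": 0, "roll": 0}, {"x": -0.023, "y": -0.0316, "z": 0, "roll": 0}, {"x": -0.023, "y": -0.0316, "z": 0, "roll": 0}, {"x": -0.023, "y": -0.0316, "z": 0, "roll": 0}, {"x": -0.023, "y": -0.0316, "z": 0, "roll": 0}, {"x": -0.023, "y": -0.0316, "z": 0, "roll": 0}]}}

```text
t: 1.03
tcp_pos: [0.2971, 0.2476, 0.2454]
ee_rot: [0.218, 3.134, 0.001]
ft_force: [1.2, 0.8, 0.2]
finger_gap: 0.997
grasp_force: 0.0
```

Emit:
{"name": "drive_tool", "arguments": {"plan": [{"x": -0.023, "y": -0.0316, "z": 0, "roll": 0}, {"x": -0.023, "y": -0.0316, "z": 0, "roll": 0}, {"x": -0.023, "y": -0.0316, "z": 0, "roll": 0}, {"x": -0.023, "y": -0.0316, "z": 0, "roll": 0}, {"x": -0.023, "y": -0.0316, "z": 0, "roll": 0}, {"x": -0.023, "y": -0.0316, "z": 0, "roll": 0}, {"x": -0.023, "y": -0.0316, "z": 0, "roll": 0}, {"x": 0, "y": 0, "z": 0, "roll": 0}, {"x": 0, "y": 0, "z": 0, "roll": 0}, {"x": 0, "y": 0, "z": 0, "roll": 0}]}}

```text
t: 1.87
tcp_pos: [0.4249, 0.0079, 0.245]
ee_rot: [-0.221, -3.133, -0.001]
ft_force: [0.5, 0.4, -0.4]
finger_gap: 0.999
grasp_force: 0.0
```

```bash
python3 - <<'E'
from h import *
cam("wrist","w2");print(get_state()["tcp_pos"],yaw())
crop("w2",170,100,470,300,2.6,"w2c")
E
```

```text
[0.42473546 0.00854422 0.24507434] 82.02132926649699
```

View pics/w2c.png

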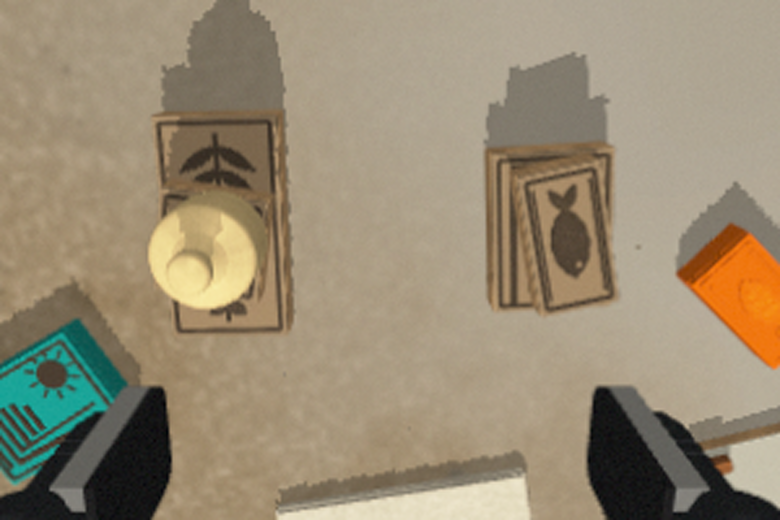

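The wrist crop shows the weight with its knob at (190,272), on the square block (edges 163–270, 190–300), on the fern block. The fish block, with corners at about (523,172), (603,160), (618,298) and (545,313), lies on the wide block.

```bash
python3 - <<'E'
from h import *
W=lambda c,z:w("w2",np.array(c)/2.6+[170,100],z)
print("narrow",*quad(W([(523,173),(603,161),(617,298),(545,313)],.046)))
print("long",*quad(W([(154,119),(274,115),(284,330),(177,333)],.023)))
print("wide",*quad(W([(488,151),(609,148),(613,303),(493,309)],.023)))
print("knob",W([(190,272)],.105),"shoulder",W([(206,250)],.078))
go(.425,-.071,.16,82)
E
```

```text
narrow [0.4499 0.0973] [37. 68. 35. 70.] 3.4
long [ 0.4272 -0.0716] [ 58. 111.  57. 111.] 172.7
wide [0.4511 0.0924] [59. 81. 63. 82.] 177.4
knob [[ 0.42483423 -0.0667068 ]] shoulder [[ 0.42347356 -0.06631841]]
roll 0.000 | total x -0.0113 y -0.0787 z 0.0851 | n=3 per row x -0.0038 y -0.0262 z 0.0284
```

Emit:
{"name": "drive_tool", "arguments": {"plan": [{"x": -0.0055, "y": -0.038, "z": 0, "roll": 0}, {"x": -0.0055, "y": -0.038, "z": 0, "roll": 0}, {"x": 0, "y": 0, "z": 0.037, "roll": 0}, {"x": 0, "y": 0, "z": 0.037, "roll": 0}, {"x": 0, "y": 0, "z": 0.037, "roll": 0}, {"x": 0, "y": 0, "z": 0.037, "roll": 0}, {"x": 0, "y": 0, "z": 0.02, "roll": 0}, {"x": 0, "y": 0, "z": 0.015, "roll": 0}, {"x": 0, "y": 0, "z": 0, "roll": 0}, {"x": 0, "y": 0, "z": 0, "roll": 0}]}}

```text
t: 2.75
tcp_pos: [0.4249, -0.0673, 0.0621]
ee_rot: [-0.215, -3.132, -0.001]
ft_force: [-0.0, -0.8, -0.1]
finger_gap: 1.001
grasp_force: 0.0
```

Emit:
{"name": "drive_tool", "arguments": {"plan": [{"x": 0, "y": 0, "z": 0, "roll": 0}, {"x": 0, "y": 0, "z": 0, "roll": 0}, {"x": 0, "y": 0, "z": 0, "roll": 0}, {"x": 0, "y": 0, "z": 0, "roll": 0}, {"x": 0, "y": 0, "z": 0, "roll": 0}, {"x": 0, "y": 0, "z": 0, "roll": 0}, {"x": 0, "y": 0, "z": 0, "roll": 0}, {"x": 0, "y": 0, "z": 0, "roll": 0}], "gripper": 0}}

```text
t: 3.42
tcp_pos: [0.4269, -0.0689, 0.0639]
ee_rot: [0.219, 3.131, 0.001]
ft_force: [-1.0, 2.0, 8.9]
finger_gap: 0.528
grasp_force: 60.5
```

Emit:
{"name": "drive_tool", "arguments": {"plan": [{"x": 0, "y": 0, "z": -0.02, "roll": 0}, {"x": 0, "y": 0, "z": -0.03, "roll": 0}, {"x": 0, "y": 0, "z": -0.03, "roll": 0}, {"x": 0, "y": 0, "z": 0, "roll": 0}, {"x": 0, "y": 0, "z": 0, "roll": 0}]}}

```text
t: 3.83
tcp_pos: [0.4269, -0.0694, 0.1436]
ee_rot: [0.219, 3.13, -0.002]
ft_force: [0.0, -0.3, -6.1]
finger_gap: 0.527
grasp_force: 63.7
```

Emit:
{"name": "drive_tool", "arguments": {"plan": [{"x": -0.02, "y": 0.0087, "z": 0, "roll": 0}, {"x": -0.03, "y": 0.0127, "z": 0, "roll": 0}, {"x": -0.03, "y": 0.0127, "z": 0, "roll": 0}, {"x": -0.03, "y": 0.0127, "z": 0, "roll": 0}, {"x": -0.03, "y": 0.0127, "z": 0, "roll": 0}, {"x": -0.03, "y": 0.0127, "z": 0, "roll": 0}, {"x": -0.03, "y": 0.0127, "z": 0, "roll": 0}, {"x": -0.02, "y": 0.0087, "z": 0, "roll": 0}, {"x": 0, "y": 0, "z": 0, "roll": 0}, {"x": 0, "y": 0, "z": 0, "roll": 0}]}}

```text
t: 4.67
tcp_pos: [0.6559, -0.0064, 0.1386]
ee_rot: [-0.218, -3.129, -0.0]
ft_force: [0.2, -0.2, -6.3]
finger_gap: 0.524
grasp_force: 63.7
```

```bash
python3 - <<'E'
from h import *
cam("wrist","w3");cam("top","top3");print(get_state()["tcp_pos"],yaw(),get_state()["ft_force"])
a=np.load("pics/w3.npz")["c"][:,120:520];b=np.load("pics/top3.npz")["c"][130:260,260:400]
b=cv2.resize(b,None,fx=400/130,fy=400/130,interpolation=cv2.INTER_CUBIC)[:, :400]
cv2.imwrite("pics/m3.png",np.hstack([a,b])[:,:,::-1])
E
```

```text
[ 0.65457604 -0.00682428  0.13978378] 81.98345559270503 [-0.01296664 -0.46251056 -6.15231369]
```

View pics/m3.png

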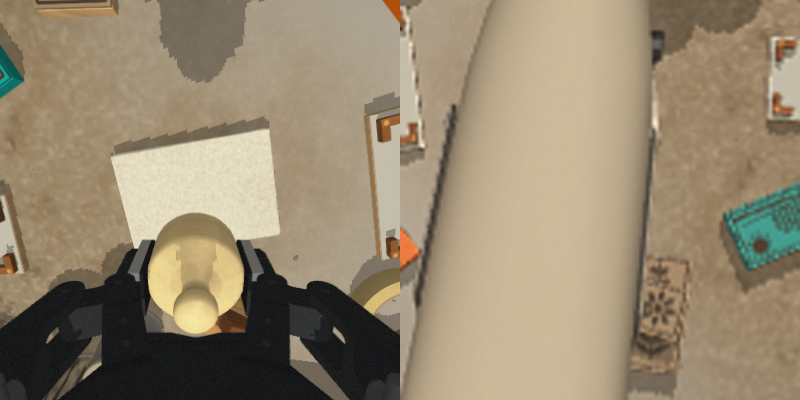

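The weight is held above the pile, and the square block (flower) stayed on the fern block.

Emit:
{"name": "drive_tool", "arguments": {"plan": [{"x": 0, "y": 0, "z": 0.035, "roll": 0}, {"x": 0, "y": 0, "z": 0.035, "roll": 0}, {"x": 0, "y": 0, "z": 0.025, "roll": 0}, {"x": 0, "y": 0, "z": 0.012, "roll": 0}, {"x": 0, "y": 0, "z": 0.003, "roll": 0}, {"x": 0, "y": 0, "z": 0.001, "roll": 0}, {"x": 0, "y": 0, "z": 0, "roll": 0}]}}

```text
t: 5.35
tcp_pos: [0.6576, -0.0072, 0.0329]
ee_rot: [0.22, 3.132, -0.0]
ft_force: [0.8, -0.5, -5.0]
finger_gap: 0.523
grasp_force: 63.7
```

Emit:
{"name": "drive_tool", "arguments": {"plan": [{"x": 0, "y": 0, "z": 0.002, "roll": 0}, {"x": 0, "y": 0, "z": 0.001, "roll": 0}, {"x": 0, "y": 0, "z": 0, "roll": 0}]}}

```text
t: 5.6
tcp_pos: [0.6575, -0.007, 0.0295]
ee_rot: [0.219, 3.132, -0.0]
ft_force: [-0.2, -0.2, -6.2]
finger_gap: 0.522
grasp_force: 63.7
```

Emit:
{"name": "drive_tool", "arguments": {"plan": [{"x": 0, "y": 0, "z": 0.001, "roll": 0}, {"x": 0, "y": 0, "z": 0, "roll": 0}]}}

```text
t: 5.77
tcp_pos: [0.6573, -0.007, 0.028]
ee_rot: [0.219, 3.133, 0.0]
ft_force: [-0.3, -0.6, -2.5]
finger_gap: 0.526
grasp_force: 64.0
```

Emit:
{"name": "drive_tool", "arguments": {"plan": [{"x": 0, "y": 0, "z": 0.001, "roll": 0}, {"x": 0, "y": 0, "z": 0, "roll": 0}]}}

```text
t: 5.93
tcp_pos: [0.6573, -0.0069, 0.028]
ee_rot: [0.219, 3.132, -0.0]
ft_force: [-2.9, 0.9, 4.1]
finger_gap: 0.527
grasp_force: 64.7
```

Emit:
{"name": "drive_tool", "arguments": {"plan": [{"x": 0, "y": 0, "z": 0, "roll": 0}, {"x": 0, "y": 0, "z": 0, "roll": 0}, {"x": 0, "y": 0, "z": 0, "roll": 0}, {"x": 0, "y": 0, "z": 0, "roll": 0}, {"x": 0, "y": 0, "z": 0, "roll": 0}], "gripper": 100}}

```text
t: 6.35
tcp_pos: [0.6569, -0.0069, 0.0263]
ee_rot: [0.219, 3.134, 0.0]
ft_force: [-0.5, -0.4, -0.3]
finger_gap: 0.998
grasp_force: 0.0
```

Emit:
{"name": "drive_tool", "arguments": {"plan": [{"x": 0, "y": 0, "z": -0.02, "roll": 0}, {"x": 0, "y": 0, "z": -0.04, "roll": 0}, {"x": 0, "y": 0, "z": -0.04, "roll": 0}, {"x": 0, "y": 0, "z": -0.04, "roll": 0}, {"x": 0, "y": 0, "z": -0.04, "roll": 0}, {"x": 0, "y": 0, "z": -0.03, "roll": 0}, {"x": 0.035, "y": -0.011, "z": 0, "roll": 0}, {"x": 0.035, "y": -0.011, "z": 0, "roll": 0}, {"x": 0.035, "y": -0.011, "z": 0, "roll": 0}, {"x": 0, "y": 0, "z": 0, "roll": 0}]}}

```text
t: 7.18
tcp_pos: [0.5399, -0.0245, 0.2349]
ee_rot: [-0.22, -3.125, -0.001]
ft_force: [-0.5, 0.8, -1.6]
finger_gap: 1.0
grasp_force: 0.0
```

Emit:
{"name": "drive_tool", "arguments": {"plan": [{"x": 0.035, "y": -0.016, "z": 0, "roll": 0}, {"x": 0.035, "y": -0.016, "z": 0, "roll": 0}, {"x": 0.03, "y": -0.01, "z": 0, "roll": 0}, {"x": 0, "y": 0, "z": 0, "roll": 0}, {"x": 0, "y": 0, "z": 0, "roll": 0}, {"x": 0, "y": 0, "z": 0, "roll": 0}]}}

```text
t: 7.68
tcp_pos: [0.444, -0.0529, 0.2368]
ee_rot: [0.22, 3.132, -0.0]
ft_force: [-0.7, 0.3, 0.5]
finger_gap: 1.001
grasp_force: 0.0
```

```bash
python3 - <<'E'
from h import *
cam("wrist","w4");print(get_state()["tcp_pos"],yaw())
crop("w4",170,60,470,290,2.6,"w4c")
E
```

```text
[ 0.44443066 -0.05279127  0.23670735] 81.99312662285375
```

View pics/w4c.png

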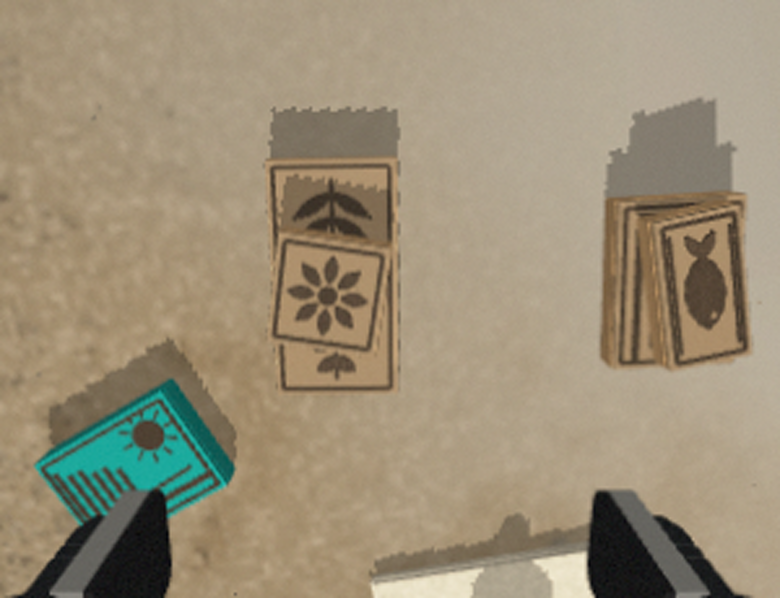

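The square block's top corners are at (284,236), (387,250), (374,352) and (272,340), and the long and fish blocks are clear to see.

```bash
python3 - <<'E'
from h import *
W=lambda c,z:w("w4",np.array(c)/2.6+[170,60],z)
print("sq",*quad(W([(284,236),(387,250),(374,352),(272,340)],.046)))
print("long",*quad(W([(268,160),(396,160),(396,390),(280,390)],.023)))
print("narrow",*quad(W([(658,222),(744,207),(749,350),(666,368)],.046)))
p=W([(284,236),(387,250),(374,352),(272,340)],.046);v=p[3]-p[0]+p[2]-p[1];print("sq ang",np.degrees(np.arctan2(v[1],v[0])))
E
```

```text
sq [ 0.4299 -0.0732] [46. 47. 47. 48.] 164.0
long [ 0.4272 -0.0714] [ 59. 112.  58. 112.] 172.5
narrow [0.4504 0.0956] [38. 66. 39. 68.] 1.9
sq ang -15.96287290786801
```

```bash
python3 - <<'E'
from h import *
f=go(.430,-.073,.045,74)
f=go(f[0],f[1],.10,84.7,frm=f)
go(.6667,-.2422,.10,84.7,frm=f)
E
```

```text
roll 0.140 | total x 0.0083 y -0.0234 z 0.1917 | n=5 per row x 0.0017 y -0.0047 z 0.0383
roll -0.187 | total x 0.0000 y 0.0000 z -0.0550 | n=2 per row x 0.0000 y 0.0000 z -0.0275
roll 0.000 | total x -0.2513 y -0.1466 z -0.0000 | n=8 per row x -0.0314 y -0.0183 z -0.0000
```

Emit:
{"name": "drive_tool", "arguments": {"plan": [{"x": 0, "y": 0, "z": 0, "roll": 0.07}, {"x": 0, "y": 0, "z": 0, "roll": 0.07}, {"x": 0.0083, "y": -0.0234, "z": 0, "roll": 0}, {"x": 0, "y": 0, "z": 0.037, "roll": 0}, {"x": 0, "y": 0, "z": 0.037, "roll": 0}, {"x": 0, "y": 0, "z": 0.037, "roll": 0}, {"x": 0, "y": 0, "z": 0.037, "roll": 0}, {"x": 0, "y": 0, "z": 0.03, "roll": 0}, {"x": 0, "y": 0, "z": 0.0137, "roll": 0}, {"x": 0, "y": 0, "z": 0, "roll": 0}]}}

```text
t: 8.57
tcp_pos: [0.4272, -0.0718, 0.0411]
ee_rot: [-0.436, -3.105, -0.002]
ft_force: [-0.6, 0.9, -0.1]
finger_gap: 0.999
grasp_force: 0.0
```

Emit:
{"name": "drive_tool", "arguments": {"plan": [{"x": 0, "y": 0, "z": 0, "roll": 0}, {"x": 0, "y": 0, "z": 0, "roll": 0}, {"x": 0, "y": 0, "z": 0, "roll": 0}, {"x": 0, "y": 0, "z": 0, "roll": 0}, {"x": 0, "y": 0, "z": 0, "roll": 0}, {"x": 0, "y": 0, "z": 0, "roll": 0}, {"x": 0, "y": 0, "z": 0, "roll": 0}], "gripper": 0}}

```text
t: 9.15
tcp_pos: [0.4308, -0.0734, 0.0464]
ee_rot: [0.437, 3.106, -0.001]
ft_force: [0.2, 0.2, 7.0]
finger_gap: 0.586
grasp_force: 63.0
```

Emit:
{"name": "drive_tool", "arguments": {"plan": [{"x": 0, "y": 0, "z": -0.02, "roll": 0}, {"x": 0, "y": 0, "z": -0.035, "roll": -0.0935}, {"x": 0, "y": 0, "z": 0, "roll": -0.0935}, {"x": 0, "y": 0, "z": 0, "roll": 0}]}}

```text
t: 9.48
tcp_pos: [0.4308, -0.0735, 0.102]
ee_rot: [0.142, 3.133, -0.003]
ft_force: [-0.4, -0.3, -1.2]
finger_gap: 0.589
grasp_force: 62.8
```

Emit:
{"name": "drive_tool", "arguments": {"plan": [{"x": -0.024, "y": -0.014, "z": 0, "roll": 0}, {"x": -0.032, "y": -0.0187, "z": 0, "roll": 0}, {"x": -0.032, "y": -0.0187, "z": 0, "roll": 0}, {"x": -0.032, "y": -0.0187, "z": 0, "roll": 0}, {"x": -0.032, "y": -0.0187, "z": 0, "roll": 0}, {"x": -0.032, "y": -0.0187, "z": 0, "roll": 0}, {"x": -0.032, "y": -0.0187, "z": 0, "roll": 0}, {"x": -0.032, "y": -0.0187, "z": 0, "roll": 0}, {"x": 0, "y": 0, "z": 0, "roll": 0}, {"x": 0, "y": 0, "z": 0, "roll": 0}]}}

```text
t: 10.32
tcp_pos: [0.6627, -0.2411, 0.0967]
ee_rot: [-0.151, -3.135, -0.002]
ft_force: [-1.1, 0.6, -1.1]
finger_gap: 0.591
grasp_force: 62.8
```

```bash
python3 - <<'E'
from h import *
cam("wrist","w5");print(get_state()["tcp_pos"],yaw(),get_state()["ft_force"])
crop("w5",195,150,435,350,3,"w5c")
go(.6667,-.2422,.036,84.7)
E
```

```text
[ 0.66148986 -0.2399365   0.09730005] 84.54701648692115 [ 0.04459233  0.3020426  -0.5629817 ]
roll -0.003 | total x -0.0054 y -0.0018 z 0.0613 | n=2 per row x -0.0027 y -0.0009 z 0.0307
```

View pics/w5c.png

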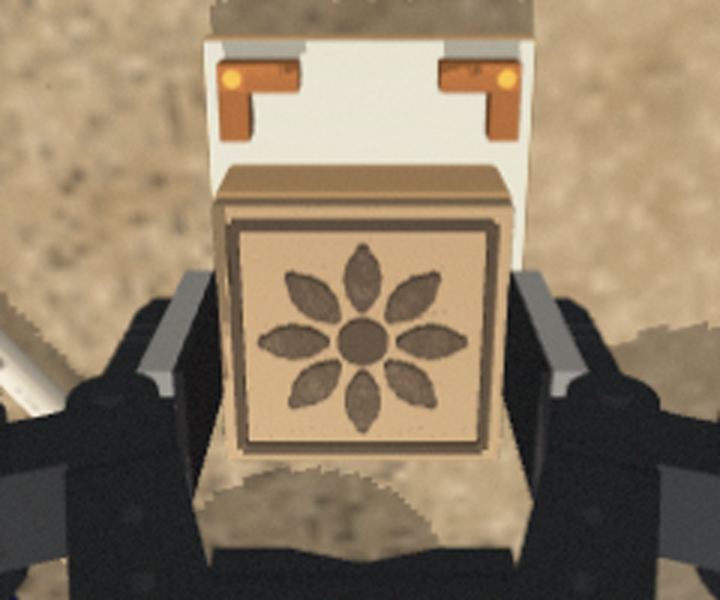

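The block is held square, with its flower centre at (362,341). The near board corners of the bed are at (205,40) and (533,40).

```bash
cat >> h.py <<'E'
def near(save,c,off,k,half):
    """bed centre from two near top corners (left=-y first)"""
    P=w(save,np.array(c)/k+off,.01);e=P[1]-P[0];L=np.linalg.norm(e);e/=L;n=np.array([e[1],-e[0]])
    return P.mean(0)+n*half, L, np.degrees(np.arctan2(e[1],e[0]))
E
python3 - <<'E'
from h import *
print(near("w5",[(205,40),(533,40)],[195,150],3,.044), near("w5",[(218,60),(521,60)],[195,150],3,.038))
z=np.load("pics/w5.npz");t=get_state()["tcp_pos"]
print(w("w5",np.array([(362,341)])/3+[195,150],t[2]),t)
E
```

```text
(array([ 0.66637125, -0.23912963]), np.float64(0.08584406516013755), np.float64(84.47852811911406)) (array([ 0.66568267, -0.23891794]), np.float64(0.0798288634603611), np.float64(84.47818635896704))
[[ 0.66112118 -0.24053403]] [ 0.66148986 -0.2399365   0.09730005]
```

Emit:
{"name": "drive_tool", "arguments": {"plan": [{"x": -0.0052, "y": 0.0015, "z": 0, "roll": 0}, {"x": 0, "y": 0, "z": 0.03, "roll": 0}, {"x": 0, "y": 0, "z": 0.02, "roll": 0}, {"x": 0, "y": 0, "z": 0.009, "roll": 0}, {"x": 0, "y": 0, "z": 0.002, "roll": 0}, {"x": 0, "y": 0, "z": 0, "roll": 0}]}}

```text
t: 10.87
tcp_pos: [0.667, -0.2382, 0.0387]
ee_rot: [-0.145, -3.137, -0.001]
ft_force: [0.1, 0.3, -1.2]
finger_gap: 0.587
grasp_force: 62.8
```

Emit:
{"name": "drive_tool", "arguments": {"plan": [{"x": 0, "y": 0, "z": 0.001, "roll": 0}, {"x": 0, "y": 0, "z": 0.001, "roll": 0}, {"x": 0, "y": 0, "z": 0, "roll": 0}]}}

```text
t: 11.12
tcp_pos: [0.6684, -0.2394, 0.038]
ee_rot: [0.146, 3.136, -0.001]
ft_force: [0.0, -0.4, -1.7]
finger_gap: 0.592
grasp_force: 62.8
```

Emit:
{"name": "drive_tool", "arguments": {"plan": [{"x": 0, "y": 0, "z": 0.001, "roll": 0}, {"x": 0, "y": 0, "z": 0.001, "roll": 0}, {"x": 0, "y": 0, "z": 0, "roll": 0}]}}

```text
t: 11.37
tcp_pos: [0.6676, -0.2391, 0.0346]
ee_rot: [0.146, 3.138, 0.0]
ft_force: [-1.0, 0.3, -0.2]
finger_gap: 0.59
grasp_force: 62.8
```

Emit:
{"name": "drive_tool", "arguments": {"plan": [{"x": 0, "y": 0, "z": 0.001, "roll": 0}, {"x": 0, "y": 0, "z": 0, "roll": 0}]}}

```text
t: 11.53
tcp_pos: [0.6677, -0.2391, 0.0336]
ee_rot: [0.146, 3.138, 0.0]
ft_force: [-0.1, -0.4, -0.9]
finger_gap: 0.587
grasp_force: 62.8
```

Emit:
{"name": "drive_tool", "arguments": {"plan": [{"x": 0, "y": 0, "z": 0.001, "roll": 0}, {"x": 0, "y": 0, "z": 0.001, "roll": 0}, {"x": 0, "y": 0, "z": 0, "roll": 0}]}}

```text
t: 11.78
tcp_pos: [0.6677, -0.2391, 0.0335]
ee_rot: [0.146, 3.137, -0.001]
ft_force: [-3.8, 1.4, 8.9]
finger_gap: 0.592
grasp_force: 63.8
```

Emit:
{"name": "drive_tool", "arguments": {"plan": [{"x": 0, "y": 0, "z": 0, "roll": 0}, {"x": 0, "y": 0, "z": 0, "roll": 0}, {"x": 0, "y": 0, "z": 0, "roll": 0}, {"x": 0, "y": 0, "z": 0, "roll": 0}, {"x": 0, "y": 0, "z": -0.03, "roll": 0}, {"x": 0, "y": 0, "z": -0.04, "roll": 0}, {"x": 0, "y": 0, "z": -0.04, "roll": 0}, {"x": 0, "y": 0, "z": -0.04, "roll": 0}, {"x": 0, "y": 0, "z": 0, "roll": 0}, {"x": 0, "y": 0, "z": 0, "roll": 0}], "gripper": 100}}

```text
t: 12.62
tcp_pos: [0.6696, -0.24, 0.1854]
ee_rot: [0.145, 3.132, -0.004]
ft_force: [-0.7, -0.2, -0.5]
finger_gap: 1.001
grasp_force: 0.0
```

```bash
python3 - <<'E'
from h import *
cam("wrist","w6")
f=go(.43,.08,.22,92.5)
E
```

```text
roll -0.136 | total x 0.2241 y 0.3294 z -0.0374 | n=10 per row x 0.0224 y 0.0329 z -0.0037
```

Emit:
{"name": "drive_tool", "arguments": {"plan": [{"x": 0, "y": 0, "z": -0.0187, "roll": -0.068}, {"x": 0, "y": 0, "z": -0.0187, "roll": -0.068}, {"x": 0.0224, "y": 0.0329, "z": 0, "roll": 0}, {"x": 0.0224, "y": 0.0329, "z": 0, "roll": 0}, {"x": 0.0224, "y": 0.0329, "z": 0, "roll": 0}, {"x": 0.0224, "y": 0.0329, "z": 0, "roll": 0}, {"x": 0.0224, "y": 0.0329, "z": 0, "roll": 0}, {"x": 0.0224, "y": 0.0329, "z": 0, "roll": 0}, {"x": 0.0224, "y": 0.0329, "z": 0, "roll": 0}, {"x": 0.0224, "y": 0.0329, "z": 0, "roll": 0}]}}

```text
t: 13.5
tcp_pos: [0.4744, 0.0175, 0.2166]
ee_rot: [0.067, -3.137, -0.001]
ft_force: [0.5, 0.8, -0.3]
finger_gap: 0.999
grasp_force: 0.0
```

Emit:
{"name": "drive_tool", "arguments": {"plan": [{"x": 0.0224, "y": 0.0329, "z": 0, "roll": 0}, {"x": 0.0224, "y": 0.0329, "z": 0, "roll": 0}, {"x": 0, "y": 0, "z": 0, "roll": 0}, {"x": 0, "y": 0, "z": 0, "roll": 0}, {"x": 0, "y": 0, "z": 0, "roll": 0}]}}

```text
t: 13.92
tcp_pos: [0.4292, 0.08, 0.2178]
ee_rot: [0.069, -3.139, 0.0]
ft_force: [-0.1, 0.5, -0.3]
finger_gap: 1.001
grasp_force: 0.0
```

```bash
python3 - <<'E'
from h import *
cam("wrist","w7");print(get_state()["tcp_pos"],yaw())
a=np.load("pics/w7.npz")["c"][100:300,200:400];b=np.load("pics/w6.npz")["c"][150:350,215:415]
z=lambda i:cv2.resize(i,(400,400),interpolation=cv2.INTER_CUBIC)
cv2.imwrite("pics/m7.png",np.hstack([z(a),z(b)])[:,:,::-1])
E
```

```text
[0.42978699 0.07955362 0.2180033 ] 92.45634271328505
```

View pics/m7.png

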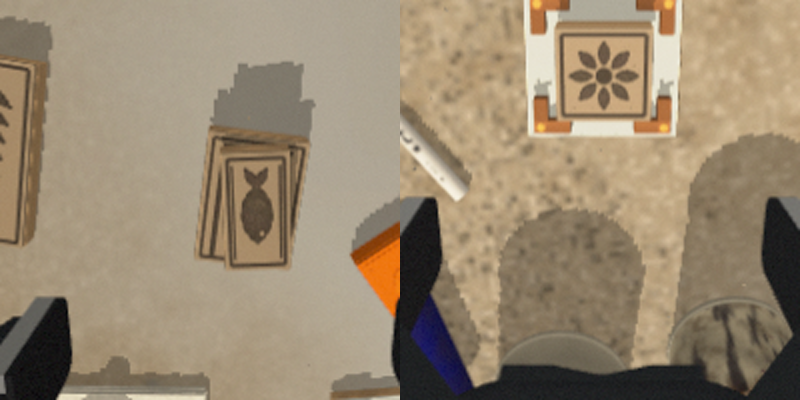

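The square block lies inside its four stops (right half). In the left half the fish block's corners are (224,150), (293,151), (290,268) and (225,266).

```bash
python3 - <<'E'
from h import *
W=lambda c,z:w("w7",np.array(c)/2+[200,100],z)
print(quad(W([(224,151),(293,152),(290,268),(225,266)],.046)))
f=go(.4500,.0960,.045,93)
f=go(f[0],f[1],.10,74.5,frm=f)
go(.4513,-.3333,.10,74.5,frm=f)
E
```

```text
(array([0.4499, 0.0967]), array([38., 70., 38., 69.]), np.float64(2.9))
roll -0.009 | total x -0.0210 y 0.0154 z 0.1730 | n=5 per row x -0.0042 y 0.0031 z 0.0346
roll 0.323 | total x 0.0000 y 0.0000 z -0.0550 | n=2 per row x 0.0000 y 0.0000 z -0.0275
roll 0.000 | total x -0.1160 y -0.4133 z -0.0000 | n=11 per row x -0.0105 y -0.0376 z -0.0000
```

Emit:
{"name": "drive_tool", "arguments": {"plan": [{"x": -0.021, "y": 0.016, "z": 0, "roll": -0.009}, {"x": 0, "y": 0, "z": 0.037, "roll": 0}, {"x": 0, "y": 0, "z": 0.037, "roll": 0}, {"x": 0, "y": 0, "z": 0.037, "roll": 0}, {"x": 0, "y": 0, "z": 0.037, "roll": 0}, {"x": 0, "y": 0, "z": 0.018, "roll": 0}, {"x": 0, "y": 0, "z": 0.005, "roll": 0}, {"x": 0, "y": 0, "z": 0, "roll": 0}, {"x": 0, "y": 0, "z": 0, "roll": 0}]}}

```text
t: 14.72
tcp_pos: [0.451, 0.0962, 0.0484]
ee_rot: [-0.08, 3.14, 0.0]
ft_force: [-0.2, -0.4, 0.6]
finger_gap: 0.998
grasp_force: 0.0
```

Emit:
{"name": "drive_tool", "arguments": {"plan": [{"x": 0, "y": 0, "z": 0, "roll": 0}, {"x": 0, "y": 0, "z": 0, "roll": 0}, {"x": 0, "y": 0, "z": 0, "roll": 0}, {"x": 0, "y": 0, "z": 0, "roll": 0}, {"x": 0, "y": 0, "z": 0, "roll": 0}, {"x": 0, "y": 0, "z": 0, "roll": 0}, {"x": 0, "y": 0, "z": 0, "roll": 0}, {"x": 0, "y": 0, "z": 0, "roll": 0}], "gripper": 0}}

```text
t: 15.38
tcp_pos: [0.451, 0.0969, 0.0494]
ee_rot: [-0.082, 3.138, -0.0]
ft_force: [-0.4, -0.9, 5.8]
finger_gap: 0.448
grasp_force: 60.4
```

Emit:
{"name": "drive_tool", "arguments": {"plan": [{"x": 0, "y": 0, "z": -0.02, "roll": 0}, {"x": 0, "y": 0, "z": -0.035, "roll": 0.107}, {"x": 0, "y": 0, "z": 0, "roll": 0.108}, {"x": 0, "y": 0, "z": 0, "roll": 0.108}, {"x": -0.0075, "y": -0.0268, "z": 0, "roll": 0}, {"x": -0.0105, "y": -0.0376, "z": 0, "roll": 0}, {"x": -0.0105, "y": -0.0376, "z": 0, "roll": 0}, {"x": -0.0105, "y": -0.0376, "z": 0, "roll": 0}, {"x": -0.0105, "y": -0.0376, "z": 0, "roll": 0}, {"x": -0.0105, "y": -0.0376, "z": 0, "roll": 0}]}}

```text
t: 16.22
tcp_pos: [0.4501, -0.1278, 0.1036]
ee_rot: [0.423, 3.112, -0.0]
ft_force: [0.4, -0.1, -0.8]
finger_gap: 0.447
grasp_force: 60.8
```

Emit:
{"name": "drive_tool", "arguments": {"plan": [{"x": -0.0105, "y": -0.0376, "z": 0, "roll": 0}, {"x": -0.0105, "y": -0.0376, "z": 0, "roll": 0}, {"x": -0.0105, "y": -0.0376, "z": 0, "roll": 0}, {"x": -0.0105, "y": -0.0376, "z": 0, "roll": 0}, {"x": -0.0105, "y": -0.0376, "z": 0, "roll": 0}, {"x": -0.0035, "y": -0.0125, "z": 0, "roll": 0}, {"x": 0, "y": 0, "z": 0, "roll": 0}, {"x": 0, "y": 0, "z": 0, "roll": 0}, {"x": 0, "y": 0, "z": 0, "roll": 0}]}}

```text
t: 16.97
tcp_pos: [0.4502, -0.3329, 0.1028]
ee_rot: [-0.423, -3.112, -0.002]
ft_force: [-0.5, 0.3, 0.3]
finger_gap: 0.446
grasp_force: 60.9
```

```bash
python3 - <<'E'
from h import *
cam("wrist","w8");print(get_state()["tcp_pos"],yaw(),get_state()["ft_force"])
crop("w8",195,130,435,330,3,"w8c")
E
```

```text
[ 0.45035158 -0.33256706  0.10283314] 74.565115814046 [ 0.41296388  0.42785871 -0.29567554]
```

View pics/w8c.png

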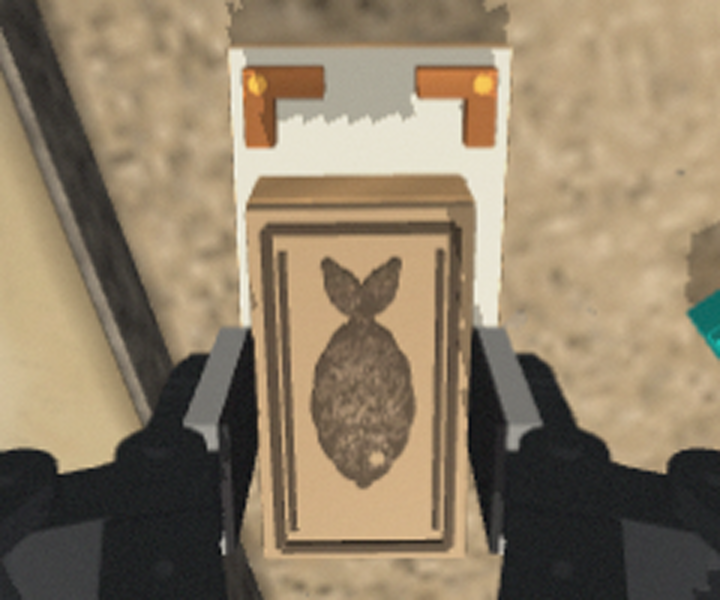

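The fish block is held aligned with its bed, whose near board corners are at (230,48) and (512,48). The frame corners are (263,225), (462,222), (447,548) and (276,550).

```bash
python3 - <<'E'
from h import *
b=near("w8",[(230,48),(512,48)],[195,130],3,.054);print(b)
q=quad(w("w8",np.array([(263,225),(462,222),(447,548),(276,550)])/3+[195,130],.0998));print(q)
t=get_state()["tcp_pos"];print(b[0]-q[0]);g=t[:2]+b[0]-q[0];go(g[0],g[1],.041,74.5)
E
```

```text
(array([ 0.45170038, -0.33045801]), np.float64(0.07454680943026325), np.float64(74.51994797122605))
(array([ 0.45  , -0.3326]), array([33., 65., 33., 65.]), np.float64(164.4))
[0.00170038 0.00214199]
roll 0.001 | total x -0.0011 y 0.0025 z 0.0618 | n=2 per row x -0.0005 y 0.0013 z 0.0309
```

Emit:
{"name": "drive_tool", "arguments": {"plan": [{"x": -0.0011, "y": 0.0025, "z": 0, "roll": 0}, {"x": 0, "y": 0, "z": 0.03, "roll": 0}, {"x": 0, "y": 0, "z": 0.02, "roll": 0}, {"x": 0, "y": 0, "z": 0.01, "roll": 0}, {"x": 0, "y": 0, "z": 0.003, "roll": 0}, {"x": 0, "y": 0, "z": 0.002, "roll": 0}, {"x": 0, "y": 0, "z": 0, "roll": 0}]}}

```text
t: 17.6
tcp_pos: [0.4528, -0.3321, 0.0385]
ee_rot: [0.423, 3.112, -0.0]
ft_force: [-0.7, 0.1, -0.2]
finger_gap: 0.447
grasp_force: 60.9
```

Emit:
{"name": "drive_tool", "arguments": {"plan": [{"x": 0, "y": 0, "z": 0.001, "roll": 0}, {"x": 0, "y": 0, "z": 0.001, "roll": 0}, {"x": 0, "y": 0, "z": 0, "roll": 0}]}}

```text
t: 17.85
tcp_pos: [0.4528, -0.3326, 0.0366]
ee_rot: [0.424, 3.112, -0.001]
ft_force: [-0.4, -1.0, -1.4]
finger_gap: 0.446
grasp_force: 60.9
```

Emit:
{"name": "drive_tool", "arguments": {"plan": [{"x": 0, "y": 0, "z": 0.001, "roll": 0}, {"x": 0, "y": 0, "z": 0, "roll": 0}]}}

```text
t: 18.02
tcp_pos: [0.4527, -0.3326, 0.0364]
ee_rot: [0.424, 3.112, -0.001]
ft_force: [-1.5, 1.7, 6.8]
finger_gap: 0.447
grasp_force: 61.7
```

Emit:
{"name": "drive_tool", "arguments": {"plan": [{"x": 0, "y": 0, "z": 0.001, "roll": 0}, {"x": 0, "y": 0, "z": 0, "roll": 0}]}}

```text
t: 18.18
tcp_pos: [0.4527, -0.3326, 0.0364]
ee_rot: [0.424, 3.111, -0.002]
ft_force: [-4.4, 3.5, 14.7]
finger_gap: 0.448
grasp_force: 62.5
```

Emit:
{"name": "drive_tool", "arguments": {"plan": [{"x": 0, "y": 0, "z": -0.001, "roll": 0}, {"x": 0, "y": 0, "z": 0, "roll": 0}, {"x": 0, "y": 0, "z": 0, "roll": 0}, {"x": 0, "y": 0, "z": 0, "roll": 0}, {"x": 0, "y": 0, "z": 0, "roll": 0}, {"x": 0, "y": 0, "z": -0.03, "roll": 0}, {"x": 0, "y": 0, "z": -0.04, "roll": 0}, {"x": 0, "y": 0, "z": -0.04, "roll": 0}, {"x": 0, "y": 0, "z": -0.04, "roll": 0}, {"x": 0, "y": 0, "z": 0, "roll": 0}], "gripper": 100}}

```text
t: 19.02
tcp_pos: [0.4555, -0.3352, 0.1933]
ee_rot: [0.422, 3.102, -0.012]
ft_force: [2.0, -0.7, 1.1]
finger_gap: 1.003
grasp_force: 0.0
```

```bash
python3 - <<'E'
from h import *
cam("wrist","w9")
f=go(.43,.01,.22,84)
E
```

```text
roll -0.166 | total x 0.0605 y 0.3400 z -0.0301 | n=9 per row x 0.0067 y 0.0378 z -0.0033
```

Emit:
{"name": "drive_tool", "arguments": {"plan": [{"x": 0, "y": 0, "z": -0.015, "roll": -0.083}, {"x": 0, "y": 0, "z": -0.015, "roll": -0.083}, {"x": 0.0067, "y": 0.0378, "z": 0, "roll": 0}, {"x": 0.0067, "y": 0.0378, "z": 0, "roll": 0}, {"x": 0.0067, "y": 0.0378, "z": 0, "roll": 0}, {"x": 0.0067, "y": 0.0378, "z": 0, "roll": 0}, {"x": 0.0067, "y": 0.0378, "z": 0, "roll": 0}, {"x": 0.0067, "y": 0.0378, "z": 0, "roll": 0}, {"x": 0.0067, "y": 0.0378, "z": 0, "roll": 0}, {"x": 0.0067, "y": 0.0378, "z": 0, "roll": 0}]}}

```text
t: 19.9
tcp_pos: [0.4295, -0.0241, 0.2137]
ee_rot: [-0.165, -3.136, -0.001]
ft_force: [0.9, 0.9, -0.2]
finger_gap: 1.003
grasp_force: 0.0
```

Emit:
{"name": "drive_tool", "arguments": {"plan": [{"x": 0.0067, "y": 0.0378, "z": 0, "roll": 0}, {"x": 0, "y": 0, "z": 0, "roll": 0}, {"x": 0, "y": 0, "z": 0, "roll": 0}, {"x": 0, "y": 0, "z": 0, "roll": 0}, {"x": 0, "y": 0, "z": 0, "roll": 0}]}}

```text
t: 20.32
tcp_pos: [0.428, 0.0116, 0.2144]
ee_rot: [-0.166, -3.136, 0.0]
ft_force: [0.6, -0.8, -0.2]
finger_gap: 1.0
grasp_force: 0.0
```

```bash
python3 - <<'E'
from h import *
cam("wrist","w10");print(get_state()["tcp_pos"],yaw())
z=lambda i,k:cv2.resize(i,None,fx=k,fy=k,interpolation=cv2.INTER_CUBIC)
a=z(np.load("pics/w10.npz")["c"][80:280,190:450],2.2);b=z(np.load("pics/w9.npz")["c"][150:350,260:360],2.2)
cv2.imwrite("pics/m10.png",np.hstack([a,b])[:,:,::-1])
E
```

```text
[0.42804036 0.01131479 0.21450747] 83.87921621429531
```

View pics/m10.png

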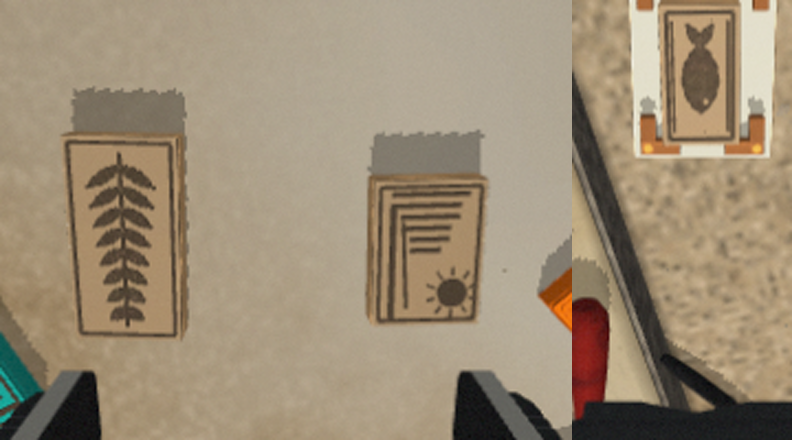

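The fish block lies inside its bed. The long block's top corners are (64,138), (176,138), (181,337) and (80,334); the wide block's are (374,183), (486,180), (477,321) and (376,322).

```bash
python3 - <<'E'
from h import *
W=lambda c,z:w("w10",np.array(c)/2.2+[190,80],z)
print("long",quad(W([(64,138),(176,138),(181,337),(80,334)],.023)))
q=quad(W([(374,183),(486,180),(477,321),(376,322)],.023));print("wide",q)
f=go(q[0][0],q[0][1],.024,q[2]-90)
f=go(f[0],f[1],.084,82,frm=f)
go(.4538,.3372,.084,82,frm=f)
E
```

```text
long (array([ 0.4272, -0.0709]), array([ 58., 112.,  58., 110.]), np.float64(172.8))
wide (array([0.4517, 0.0932]), array([59., 80., 57., 79.]), np.float64(176.7))
roll -0.049 | total x -0.0189 y 0.0831 z 0.1905 | n=6 per row x -0.0032 y 0.0139 z 0.0318
roll 0.082 | total x 0.0000 y 0.0000 z -0.0600 | n=2 per row x 0.0000 y 0.0000 z -0.0300
roll 0.000 | total x 0.0319 y 0.2419 z -0.0000 | n=7 per row x 0.0046 y 0.0346 z -0.0000
```

Emit:
{"name": "drive_tool", "arguments": {"plan": [{"x": 0, "y": 0, "z": 0, "roll": -0.049}, {"x": -0.0063, "y": 0.0277, "z": 0, "roll": 0}, {"x": -0.0063, "y": 0.0277, "z": 0, "roll": 0}, {"x": -0.0063, "y": 0.0277, "z": 0, "roll": 0}, {"x": 0, "y": 0, "z": 0.04, "roll": 0}, {"x": 0, "y": 0, "z": 0.04, "roll": 0}, {"x": 0, "y": 0, "z": 0.04, "roll": 0}, {"x": 0, "y": 0, "z": 0.035, "roll": 0}, {"x": 0, "y": 0, "z": 0.02, "roll": 0}, {"x": 0, "y": 0, "z": 0, "roll": 0}]}}

```text
t: 21.2
tcp_pos: [0.4479, 0.0928, 0.0356]
ee_rot: [-0.092, -3.131, 0.001]
ft_force: [-0.6, 0.5, -0.1]
finger_gap: 1.001
grasp_force: 0.0
```

Emit:
{"name": "drive_tool", "arguments": {"plan": [{"x": 0, "y": 0, "z": 0.008, "roll": 0}, {"x": 0, "y": 0, "z": 0.005, "roll": 0}, {"x": 0, "y": 0, "z": 0, "roll": 0}, {"x": 0, "y": 0, "z": 0, "roll": 0}]}}

```text
t: 21.53
tcp_pos: [0.4526, 0.0941, 0.028]
ee_rot: [0.088, 3.138, 0.0]
ft_force: [-0.5, 0.2, -0.5]
finger_gap: 0.999
grasp_force: 0.0
```

Emit:
{"name": "drive_tool", "arguments": {"plan": [{"x": 0, "y": 0, "z": 0, "roll": 0}, {"x": 0, "y": 0, "z": 0, "roll": 0}, {"x": 0, "y": 0, "z": 0, "roll": 0}, {"x": 0, "y": 0, "z": 0, "roll": 0}, {"x": 0, "y": 0, "z": 0, "roll": 0}, {"x": 0, "y": 0, "z": 0, "roll": 0}, {"x": 0, "y": 0, "z": 0, "roll": 0}], "gripper": 0}}

```text
t: 22.12
tcp_pos: [0.4523, 0.0943, 0.0286]
ee_rot: [0.088, 3.138, -0.0]
ft_force: [-2.6, -0.7, 10.1]
finger_gap: 0.695
grasp_force: 62.0
```

Emit:
{"name": "drive_tool", "arguments": {"plan": [{"x": 0, "y": 0, "z": -0.02, "roll": 0}, {"x": 0, "y": 0, "z": -0.04, "roll": 0.082}, {"x": 0.0036, "y": 0.0269, "z": 0, "roll": 0}, {"x": 0.0047, "y": 0.0358, "z": 0, "roll": 0}, {"x": 0.0047, "y": 0.0358, "z": 0, "roll": 0}, {"x": 0.0047, "y": 0.0358, "z": 0, "roll": 0}, {"x": 0.0047, "y": 0.0358, "z": 0, "roll": 0}, {"x": 0.0047, "y": 0.0358, "z": 0, "roll": 0}, {"x": 0.0047, "y": 0.0358, "z": 0, "roll": 0}, {"x": 0, "y": 0, "z": 0, "roll": 0}]}}

```text
t: 22.95
tcp_pos: [0.4535, 0.3443, 0.0877]
ee_rot: [0.207, 3.132, 0.007]
ft_force: [1.0, 1.0, -1.0]
finger_gap: 0.689
grasp_force: 65.2
```

Emit:
{"name": "drive_tool", "arguments": {"plan": [{"x": 0, "y": 0, "z": 0, "roll": 0}, {"x": 0, "y": 0, "z": 0, "roll": 0}, {"x": 0, "y": 0, "z": 0, "roll": 0}]}}

```text
t: 23.2
tcp_pos: [0.4528, 0.337, 0.0869]
ee_rot: [-0.218, -3.133, 0.001]
ft_force: [0.4, -0.0, -1.7]
finger_gap: 0.694
grasp_force: 65.2
```

```bash
python3 - <<'E'
from h import *
cam("wrist","w11");print(get_state()["tcp_pos"],yaw(),get_state()["ft_force"])
crop("w11",195,130,435,330,3,"w11c")
E
```

```text
[0.45302606 0.33682196 0.08701245] 82.01916283705819 [ 0.84997599 -0.02802722 -1.30796562]
```

View pics/w11c.png

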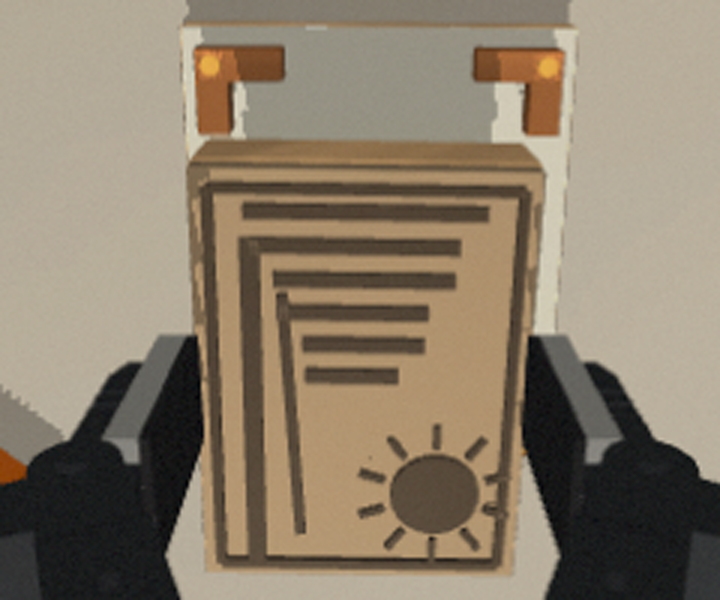

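The hills block is held. The bed's near board corners are at (182,27) and (577,30), and the frame corners are (201,183), (532,188), (502,570) and (218,566).

```bash
python3 - <<'E'
from h import *
b=near("w11",[(182,27),(577,30)],[195,130],3,.060);print(b)
q=quad(w("w11",np.array([(201,183),(532,188),(502,570),(218,566)])/3+[195,130],.0815));print(q)
t=get_state()["tcp_pos"];print(b[0]-q[0]);g=t[:2]+b[0]-q[0];go(g[0],g[1],.042,82)
E
```

```text
(array([0.45393987, 0.34101267]), np.float64(0.09639332962563438), np.float64(81.64161010313973))
(array([0.4529, 0.3375]), array([56., 78., 56., 78.]), np.float64(171.2))
[0.00103987 0.00351267]
roll 0.000 | total x -0.0005 y 0.0036 z 0.0450 | n=2 per row x -0.0003 y 0.0018 z 0.0225
```

Emit:
{"name": "drive_tool", "arguments": {"plan": [{"x": -0.0005, "y": 0.0032, "z": 0, "roll": 0}, {"x": 0, "y": 0, "z": 0.025, "roll": 0}, {"x": 0, "y": 0, "z": 0.015, "roll": 0}, {"x": 0, "y": 0, "z": 0.005, "roll": 0}, {"x": 0, "y": 0, "z": 0.001, "roll": 0}, {"x": 0, "y": 0, "z": 0, "roll": 0}, {"x": 0, "y": 0, "z": 0, "roll": 0}]}}

```text
t: 23.83
tcp_pos: [0.4549, 0.3413, 0.0419]
ee_rot: [0.217, 3.133, 0.001]
ft_force: [-0.3, 0.6, -0.2]
finger_gap: 0.693
grasp_force: 65.2
```

Emit:
{"name": "drive_tool", "arguments": {"plan": [{"x": 0, "y": 0, "z": 0.001, "roll": 0}, {"x": 0, "y": 0, "z": 0, "roll": 0}]}}

```text
t: 24.0
tcp_pos: [0.4547, 0.3415, 0.0408]
ee_rot: [0.216, 3.133, 0.001]
ft_force: [0.0, 0.6, -2.1]
finger_gap: 0.693
grasp_force: 65.2
```

Emit:
{"name": "drive_tool", "arguments": {"plan": [{"x": 0, "y": 0, "z": 0.001, "roll": 0}, {"x": 0, "y": 0, "z": 0, "roll": 0}]}}

```text
t: 24.17
tcp_pos: [0.4542, 0.3413, 0.0393]
ee_rot: [0.216, 3.134, 0.001]
ft_force: [0.2, -0.0, -2.4]
finger_gap: 0.695
grasp_force: 65.2
```

Emit:
{"name": "drive_tool", "arguments": {"plan": [{"x": 0, "y": 0, "z": 0.001, "roll": 0}, {"x": 0, "y": 0, "z": 0, "roll": 0}]}}

```text
t: 24.33
tcp_pos: [0.4543, 0.3414, 0.0388]
ee_rot: [0.216, 3.134, 0.001]
ft_force: [-1.3, -0.5, 4.2]
finger_gap: 0.696
grasp_force: 65.9
```

Emit:
{"name": "drive_tool", "arguments": {"plan": [{"x": 0, "y": 0, "z": 0.001, "roll": 0}, {"x": 0, "y": 0, "z": 0, "roll": 0}]}}

```text
t: 24.5
tcp_pos: [0.4543, 0.3414, 0.0387]
ee_rot: [0.216, 3.133, 0.001]
ft_force: [-3.2, -1.8, 11.2]
finger_gap: 0.692
grasp_force: 67.0
```

Emit:
{"name": "drive_tool", "arguments": {"plan": [{"x": 0, "y": 0, "z": -0.001, "roll": 0}, {"x": 0, "y": 0, "z": 0, "roll": 0}, {"x": 0, "y": 0, "z": 0, "roll": 0}, {"x": 0, "y": 0, "z": 0, "roll": 0}, {"x": 0, "y": 0, "z": -0.03, "roll": 0}, {"x": 0, "y": 0, "z": -0.04, "roll": 0}, {"x": 0, "y": 0, "z": -0.04, "roll": 0}, {"x": 0, "y": 0, "z": -0.03, "roll": 0}, {"x": 0, "y": 0, "z": 0, "roll": 0}, {"x": 0, "y": 0, "z": 0, "roll": 0}], "gripper": 100}}

```text
t: 25.33
tcp_pos: [0.4555, 0.342, 0.1801]
ee_rot: [0.216, 3.13, 0.004]
ft_force: [0.9, 0.1, -0.2]
finger_gap: 0.997
grasp_force: 0.0
```

```bash
python3 - <<'E'
from h import *
cam("wrist","w12")
f=go(.4275,-.0710,.10,82.7)
f=go(.4275,-.0710,.09,97.5,frm=f)
go(.6707,.2180,.09,97.5,frm=f)
E
```

```text
roll -0.010 | total x -0.0258 y -0.4124 z 0.0781 | n=11 per row x -0.0023 y -0.0375 z 0.0071
roll -0.258 | total x -0.0000 y 0.0000 z 0.0100 | n=1 per row x -0.0000 y 0.0000 z 0.0100
roll 0.000 | total x -0.2788 y 0.2548 z -0.0000 | n=10 per row x -0.0279 y 0.0255 z -0.0000
```

Emit:
{"name": "drive_tool", "arguments": {"plan": [{"x": -0.0023, "y": -0.0375, "z": 0, "roll": -0.01}, {"x": -0.0023, "y": -0.0375, "z": 0, "roll": 0}, {"x": -0.0023, "y": -0.0375, "z": 0, "roll": 0}, {"x": -0.0023, "y": -0.0375, "z": 0, "roll": 0}, {"x": -0.0023, "y": -0.0375, "z": 0, "roll": 0}, {"x": -0.0023, "y": -0.0375, "z": 0, "roll": 0}, {"x": -0.0023, "y": -0.0375, "z": 0, "roll": 0}, {"x": -0.0023, "y": -0.0375, "z": 0, "roll": 0}, {"x": -0.0023, "y": -0.0375, "z": 0, "roll": 0}, {"x": -0.0023, "y": -0.0375, "z": 0, "roll": 0}]}}

```text
t: 26.22
tcp_pos: [0.4269, -0.0349, 0.176]
ee_rot: [-0.2, -3.132, -0.001]
ft_force: [0.4, -0.2, -0.6]
finger_gap: 1.005
grasp_force: 0.0
```

Emit:
{"name": "drive_tool", "arguments": {"plan": [{"x": -0.0023, "y": -0.0375, "z": 0.02, "roll": 0}, {"x": 0, "y": 0, "z": 0.029, "roll": 0}, {"x": 0, "y": 0, "z": 0.029, "roll": 0}, {"x": 0, "y": 0, "z": 0, "roll": 0}, {"x": 0, "y": 0, "z": 0, "roll": 0}, {"x": 0, "y": 0, "z": 0, "roll": 0}]}}

```text
t: 26.72
tcp_pos: [0.426, -0.0699, 0.1005]
ee_rot: [-0.199, -3.134, -0.001]
ft_force: [0.5, -0.2, 0.4]
finger_gap: 0.998
grasp_force: 0.0
```

```bash
python3 - <<'E'
from h import *
cam("wrist","w13")
go(.4275,-.0710,.028,82.7)
z=lambda i,k:cv2.resize(i,None,fx=k,fy=k,interpolation=cv2.INTER_CUBIC)
a=z(np.load("pics/w13.npz")["c"][100:350,215:415],2);b=z(np.load("pics/w12.npz")["c"][100:350,215:415],2)
cv2.imwrite("pics/m13.png",np.hstack([a,b])[:,:,::-1])
E
```

```text
roll 0.001 | total x -0.0007 y -0.0008 z 0.0732 | n=2 per row x -0.0004 y -0.0004 z 0.0366
```

View pics/m13.png

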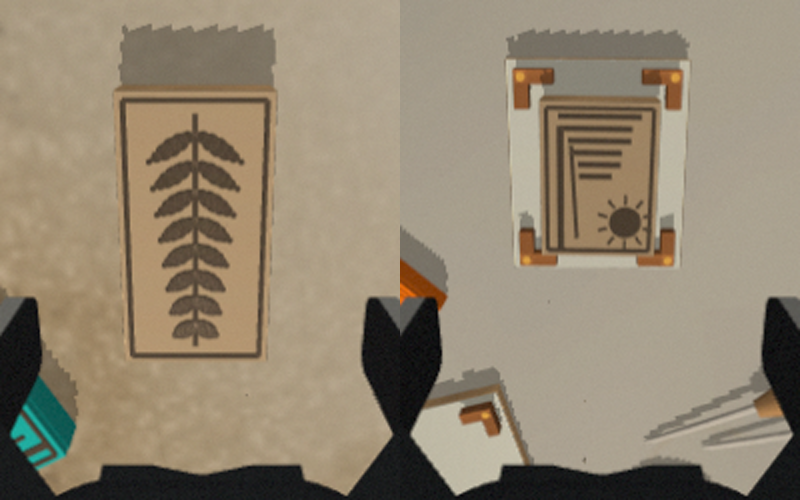

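The left half shows the fern block ready between the jaws; the right half shows the hills block on its bed. I'll check its margins while gripping.

```bash
python3 - <<'E'
from h import *
W=lambda c,z:w("w12",(np.array(c)-[400,0])/2+[215,100],z)
print(quad(W([(505,60),(690,60),(680,268),(515,266)],.010)))
print(quad(W([(545,107),(659,107),(650,250),(545,250)],.033)))
print(quad(W([(539,97),(661,97),(652,254),(541,254)],.033)))
E
```

```text
(array([0.4527, 0.3411]), array([ 97., 119.,  97., 117.]), np.float64(172.0))
(array([0.4537, 0.3421]), array([57., 76., 56., 76.]), np.float64(170.3))
(array([0.4523, 0.3416]), array([60., 84., 60., 84.]), np.float64(170.8))
```

Emit:
{"name": "drive_tool", "arguments": {"plan": [{"x": -0.0007, "y": -0.0008, "z": 0.03, "roll": 0}, {"x": 0, "y": 0, "z": 0.03, "roll": 0}, {"x": 0, "y": 0, "z": 0.012, "roll": 0}, {"x": 0, "y": 0, "z": 0, "roll": 0}, {"x": 0, "y": 0, "z": 0, "roll": 0}]}}

```text
t: 27.18
tcp_pos: [0.4276, -0.0709, 0.0292]
ee_rot: [0.199, 3.135, -0.0]
ft_force: [-0.4, -0.6, 0.3]
finger_gap: 0.998
grasp_force: 0.0
```

Emit:
{"name": "drive_tool", "arguments": {"plan": [{"x": 0, "y": 0, "z": 0, "roll": 0}, {"x": 0, "y": 0, "z": 0, "roll": 0}, {"x": 0, "y": 0, "z": 0, "roll": 0}, {"x": 0, "y": 0, "z": 0, "roll": 0}, {"x": 0, "y": 0, "z": 0, "roll": 0}, {"x": 0, "y": 0, "z": 0, "roll": 0}, {"x": 0, "y": 0, "z": 0, "roll": 0}], "gripper": 0}}

```text
t: 27.77
tcp_pos: [0.4286, -0.0717, 0.031]
ee_rot: [0.2, 3.131, -0.002]
ft_force: [-3.0, 1.7, 14.0]
finger_gap: 0.679
grasp_force: 60.7
```

Emit:
{"name": "drive_tool", "arguments": {"plan": [{"x": 0, "y": 0, "z": -0.02, "roll": 0}, {"x": 0, "y": 0, "z": -0.035, "roll": 0}, {"x": 0, "y": 0, "z": -0.035, "roll": -0.086}, {"x": 0, "y": 0, "z": 0, "roll": -0.086}, {"x": 0, "y": 0, "z": 0, "roll": -0.086}, {"x": 0, "y": 0, "z": 0, "roll": 0}]}}

```text
t: 28.27
tcp_pos: [0.4278, -0.0715, 0.1201]
ee_rot: [-0.208, 3.132, -0.002]
ft_force: [-0.4, -0.3, -1.6]
finger_gap: 0.667
grasp_force: 64.0
```

Emit:
{"name": "drive_tool", "arguments": {"plan": [{"x": -0.0204, "y": 0.0187, "z": 0, "roll": 0}, {"x": -0.0284, "y": 0.026, "z": 0, "roll": 0}, {"x": -0.0284, "y": 0.026, "z": 0, "roll": 0}, {"x": -0.0284, "y": 0.026, "z": 0, "roll": 0}, {"x": -0.0284, "y": 0.026, "z": 0, "roll": 0}, {"x": -0.0284, "y": 0.026, "z": 0, "roll": 0}, {"x": -0.0284, "y": 0.026, "z": 0, "roll": 0}, {"x": -0.0284, "y": 0.026, "z": 0, "roll": 0}, {"x": -0.0284, "y": 0.026, "z": 0, "roll": 0}, {"x": -0.0284, "y": 0.026, "z": 0, "roll": 0}]}}

```text
t: 29.1
tcp_pos: [0.6682, 0.2169, 0.118]
ee_rot: [0.2, -3.134, 0.0]
ft_force: [1.3, -1.1, -2.7]
finger_gap: 0.672
grasp_force: 64.2
```

Emit:
{"name": "drive_tool", "arguments": {"plan": [{"x": 0, "y": 0, "z": 0.03, "roll": 0}, {"x": 0, "y": 0, "z": 0, "roll": 0}, {"x": 0, "y": 0, "z": 0, "roll": 0}, {"x": 0, "y": 0, "z": 0, "roll": 0}]}}

```text
t: 29.43
tcp_pos: [0.6668, 0.2147, 0.0882]
ee_rot: [0.202, -3.133, 0.0]
ft_force: [-0.1, 0.3, -2.7]
finger_gap: 0.662
grasp_force: 64.5
```

```bash
python3 - <<'E'
from h import *
cam("wrist","w14");print(get_state()["tcp_pos"],yaw(),get_state()["ft_force"])
crop("w14",195,110,435,350,2.5,"w14c")
E
```

```text
[0.66739507 0.21458411 0.08912806] 97.36874333609767 [-0.02382237 -0.03376732 -2.05053552]
```

View pics/w14c.png

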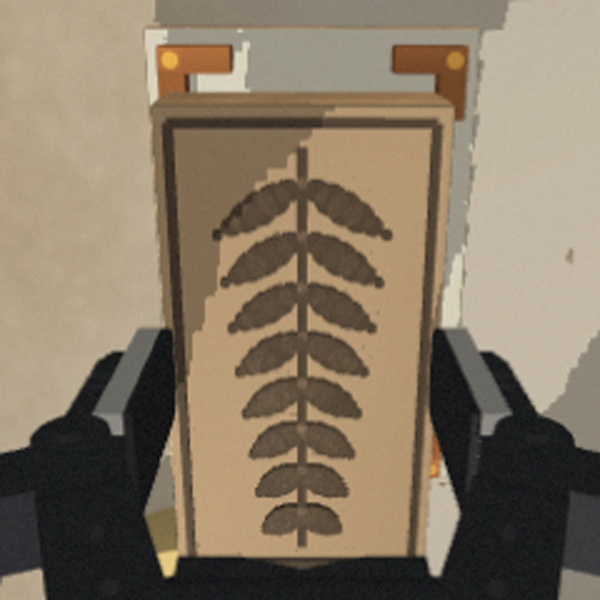

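The fern block is held above its bed, whose near board corners are at (146,28) and (480,28). The block's near top corners are at (154,110) and (453,108), and its far end is hidden by the palm.

```bash
python3 - <<'E'
from h import *
b=near("w14",[(146,28),(480,28)],[195,110],2.5,.076);print(b)
for z in (.075,.081,.087):
  P=w("w14",np.array([(154,110),(453,108),(163,122),(442,122),(302,535)])/2.5+[195,110],z);e=P[1]-P[0]
  n=np.array([e[1],-e[0]])/np.linalg.norm(e)
  print(z,np.linalg.norm(e),np.linalg.norm(P[3]-P[2]),np.degrees(np.arctan2(e[1],e[0])),P[:2].mean(0)+n*.058, np.linalg.norm(P[4]-P[:2].mean(0)))
# reference: same features at w13 on the table (composite px/2+[215,100])
P=w("w13",np.array([(114,97),(276,95),(121,100),(270,100),(195,343)])/2+[215,100],.023)
print(np.linalg.norm(P[1]-P[0]),np.linalg.norm(P[3]-P[2]),np.linalg.norm(P[4]-P[:2].mean(0)))
E
```

```text
(array([0.66986373, 0.21901238]), np.float64(0.0967382427491472), np.float64(97.3837431312868))
0.075 0.06131716877725645 0.05750369201969186 97.7577795096594 [0.66771359 0.21617992] 0.10559461085093207
0.081 0.058730640677070435 0.055078026936985956 97.75777950965934 [0.66699664 0.21607299] 0.10114033754313628
0.087 0.056144112576884425 0.0526523618542801 97.75777950965929 [0.66627969 0.21596606] 0.09668606423534051
0.059919110653157644 0.05520884611714909 0.10332931376978538
```

Emit:
{"name": "drive_tool", "arguments": {"plan": [{"x": -0.003, "y": 0.0025, "z": 0, "roll": 0}, {"x": 0, "y": 0, "z": 0.025, "roll": 0}, {"x": 0, "y": 0, "z": 0.013, "roll": 0}, {"x": 0, "y": 0, "z": 0.005, "roll": 0}, {"x": 0, "y": 0, "z": 0, "roll": 0}, {"x": 0, "y": 0, "z": 0, "roll": 0}]}}

```text
t: 29.98
tcp_pos: [0.6708, 0.2178, 0.0465]
ee_rot: [-0.203, 3.134, 0.0]
ft_force: [-0.2, -0.2, -1.9]
finger_gap: 0.667
grasp_force: 64.5
```

Emit:
{"name": "drive_tool", "arguments": {"plan": [{"x": 0, "y": 0, "z": 0.001, "roll": 0}, {"x": 0, "y": 0, "z": 0.001, "roll": 0}, {"x": 0, "y": 0, "z": 0, "roll": 0}]}}

```text
t: 30.23
tcp_pos: [0.671, 0.2181, 0.0444]
ee_rot: [-0.204, 3.133, 0.001]
ft_force: [-0.5, 0.1, -2.3]
finger_gap: 0.662
grasp_force: 64.5
```

Emit:
{"name": "drive_tool", "arguments": {"plan": [{"x": 0, "y": 0, "z": 0.001, "roll": 0}, {"x": 0, "y": 0, "z": 0, "roll": 0}]}}

```text
t: 30.4
tcp_pos: [0.6705, 0.2181, 0.0426]
ee_rot: [-0.204, 3.135, 0.0]
ft_force: [-0.7, 0.2, -2.8]
finger_gap: 0.669
grasp_force: 64.5
```

Emit:
{"name": "drive_tool", "arguments": {"plan": [{"x": 0, "y": 0, "z": 0.001, "roll": 0}, {"x": 0, "y": 0, "z": 0, "roll": 0}]}}

```text
t: 30.57
tcp_pos: [0.6706, 0.2181, 0.0416]
ee_rot: [-0.204, 3.134, 0.0]
ft_force: [0.4, 0.2, -0.6]
finger_gap: 0.666
grasp_force: 65.5
```

Emit:
{"name": "drive_tool", "arguments": {"plan": [{"x": 0, "y": 0, "z": 0.001, "roll": 0}, {"x": 0, "y": 0, "z": 0, "roll": 0}]}}

```text
t: 30.73
tcp_pos: [0.6706, 0.2182, 0.0415]
ee_rot: [-0.204, 3.134, 0.0]
ft_force: [-2.4, -0.9, 3.7]
finger_gap: 0.667
grasp_force: 68.4
```

Emit:
{"name": "drive_tool", "arguments": {"plan": [{"x": 0, "y": 0, "z": 0, "roll": 0}, {"x": 0, "y": 0, "z": 0, "roll": 0}, {"x": 0, "y": 0, "z": 0, "roll": 0}, {"x": 0, "y": 0, "z": 0, "roll": 0}, {"x": 0, "y": 0, "z": -0.03, "roll": 0}, {"x": 0, "y": 0, "z": -0.04, "roll": 0}, {"x": 0, "y": 0, "z": -0.04, "roll": 0}, {"x": 0, "y": 0, "z": -0.04, "roll": 0}, {"x": 0, "y": 0, "z": -0.03, "roll": 0}, {"x": 0, "y": 0, "z": 0, "roll": 0}], "gripper": 100}}

```text
t: 31.57
tcp_pos: [0.6735, 0.2187, 0.2294]
ee_rot: [-0.204, 3.122, 0.003]
ft_force: [1.0, 1.2, 1.0]
finger_gap: 0.996
grasp_force: 0.0
```

Emit:
{"name": "drive_tool", "arguments": {"plan": [{"x": 0.035, "y": 0.02, "z": 0, "roll": 0}, {"x": 0.035, "y": 0.02, "z": 0, "roll": 0}, {"x": 0.035, "y": 0.02, "z": 0, "roll": 0}, {"x": 0.035, "y": 0.02, "z": 0, "roll": 0}, {"x": 0.035, "y": 0.02, "z": 0, "roll": 0}, {"x": 0.035, "y": 0.02, "z": 0, "roll": 0}, {"x": 0, "y": 0.04, "z": 0, "roll": 0}, {"x": 0, "y": 0.04, "z": 0, "roll": 0}, {"x": 0, "y": 0, "z": 0, "roll": 0}, {"x": 0, "y": 0, "z": 0, "roll": 0}]}}

```text
t: 32.4
tcp_pos: [0.4352, 0.391, 0.22]
ee_rot: [-0.21, 3.134, 0.0]
ft_force: [-0.6, -0.5, 0.4]
finger_gap: 1.0
grasp_force: 0.0
```

```bash
python3 - <<'E'
from h import *
cam("top","top15");print(get_state()["tcp_pos"])
crop("top15",190,125,450,250,3.05,"t15c")
E
```

```text
[0.4356409  0.38974539 0.21997481]
```

View pics/t15c.png

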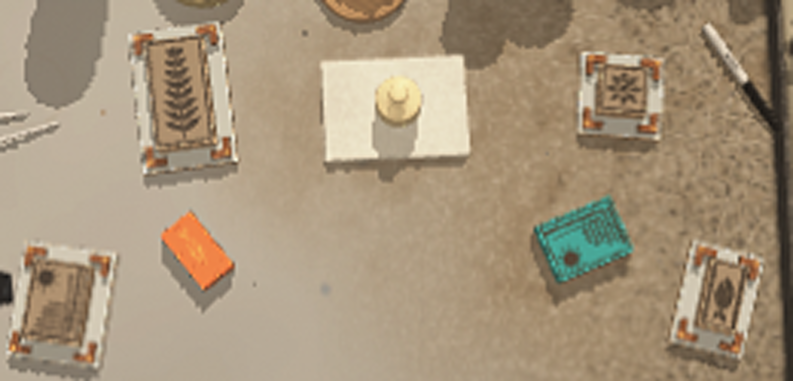

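The final view shows all four blocks on their beds and the weight mid-pile. I'll check the long block and the weight in numbers.

```bash
python3 - <<'E'
from h import *
W=lambda c,z:w("top15",np.array(c)/3.05+[190,125],z)
print("bed",quad(W([(129,37),(219,23),(237,160),(146,174)],.01)),"long",quad(W([(145,43),(205,34),(216,147),(157,156)],.033)))
print("paper",W([(322,63),(465,56),(470,155),(328,162)],.01).mean(0),"knob",W([(398,95)],.069))
print("sqbed",quad(W([(583,52),(663,57),(658,138),(578,134)],.01)),"sq",quad(W([(599,67),(647,70),(645,118),(597,115)],.033)))
E
```

```text
bed (array([0.6696, 0.2158]), array([ 96., 149.,  96., 149.]), np.float64(7.9)) long (array([0.6674, 0.2142]), array([ 63., 120.,  61., 120.]), np.float64(6.5))
paper [ 0.65482702 -0.00738659] knob [[ 0.65487178 -0.00894097]]
sqbed (array([ 0.6668, -0.2419]), array([84., 87., 84., 88.]), np.float64(174.2)) sq (array([ 0.6639, -0.2394]), array([50., 51., 49., 51.]), np.float64(175.3))
```

```bash
python3 - <<'E'
from h import *
P=w("w6",(np.array([(528,137),(677,137)])-[400,0])/2+[215,150],.01);e=P[1]-P[0];n=np.array([e[1],-e[0]])/np.linalg.norm(e)
print(P.mean(0)-n*.044, w("w6",(np.array([(604,76)])-[400,0])/2+[215,150],.033))
print(close_job())
E
```

```text
[ 0.66580089 -0.23905399] [[ 0.6669386  -0.23831227]]
the job is handed in; nothing more can be done
None
```

The job is handed in: the weight stands mid-pile, and the square, narrow, wide and long blocks lie face up on their own beds, inside the stops by my measurements (largest offset about 3 mm of the 5 mm play). It took about 32 s of the 106 s, but I viewed 16 pictures, two over the limit of 14.

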